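# Hold a bulldog clip open round the recipe card's edge

## Robot

A 6-joint arm with a two-finger parallel gripper is mounted at the origin on a cart in front of the work surface, level with it; the furniture and walls round the work are solid. World frame = base frame: x ahead of the robot, y to its left, z up, the work surface at z = 0. Lengths are in m, angles in degrees, forces in N, time in s.
With the tool pointing down it reaches from about 0.375 to 0.925 m from the base axis. Payload 5.7 kg.
Tool frame: the origin (TCP) lies midway between the tips of the shut fingers; the grasp point (between the pads) lies 19 mm behind it; z points along the fingers, y is the line along which they close (so a half turn about z gives the same grasp; the last joint's range is limited). The gripper opens to 85 mm and grips with 20 to 120 N. Pads are 22 mm wide; open, the fingers measure 114 mm over their backs; the gripper's body (76 mm by 85 mm) begins 54 mm behind the grasp point. The pads swing forward as they close: fully open they stand 13 mm farther back than shut.
Start: joints at [56.946, 20.558, 86.54, -0, 72.909, -6.595], TCP at [0.267, 0.537, 0.231] pointing down, gripper open.
Joint ranges: [-170.27, 170.27], [-57.76, 135], [12.27, 136.19], [-55.21, 235.2], [11.17, 155.16], [-170.74, 170.74]. Speed limits (degrees/s): [136.94, 136.94, 180, 180, 180, 180].

## Interface

Orientations are given as [roll, pitch, yaw] about the fixed x, y, z axes, in that order (R = Rz(yaw) Ry(pitch) Rx(roll)).
In Python, from workcell import r gives the robot as it stands.
- The arm moves only by the tool carry_out, never from a script. Its argument "targets" is a list of rows, each an object of numbers: "fingers": the closure, from 0 (fully open) to 1 (shut); "tx", "ty", "tz": the shift along the world's x, y, z in units of 25 mm (1.0 is 25 mm); "spin": the turn about the world's z in units of 0.15 rad (1.0 is 0.15 rad). In form: [{"fingers": .., "tx": .., "ty": .., "tz": .., "spin": ..}, ...]. A call has 1 to 20 rows; each row shifts and turns the commanded pose from where the row before left it; what a row does not reach is not made up. A row lasts 1/8 s, in which the tool goes at most 62.5 mm and 10.7 degrees, less where a joint would pass 70% of its speed; a pose out of reach is approached as far as the arm can. A call with a number of a shift or a turn outside -1 to 1 is refused whole. A call with a gripper value outside its range is refused whole. The fingers move at their own pace and stop on an object; "grip_force" is the grip in N (left out, the last holds). Time passes only in rows, so rows that do not move let the fingers close. It gives the time, the measured TCP pose, the force, the opening and the grip force at its end, in the units of the state.
- r.state(): the state, without advancing time (a new reading comes with each control period).
- r.read_camera(name): name is "scene" or "top" or "wrist"; returns a dict with "frame" (480x640x3 uint8, red, green, blue), "fovy" (degrees; the focal length in pixels is half the picture's height over the tangent of half this angle, whatever the lens; pixels are square), "cx", "cy" (the principal point, pixels), "extrinsics" (4x4, takes a point from camera to world coordinates). Camera axes: x right, y up, looking along -z (the intrinsics and any distortion apply to the point x, -y, -z); pixel columns grow to the right and rows downward; lengths in m; the calibration is good to about 2 mm. A picture is of the moment at which its call begins. There is no depth.
- r.close_job(): hands the job in; it is judged then, once.
The state is a dict: "time_s": time; "joint_pos": joint angles; "dq": joint speeds; "tau": joint torques, N m; "tool_pos": TCP position; "orientation": TCP orientation; "contact_force": force on the tool from outside, world axes, zero at the start; "ft_torque": the same for the moment, N m; "finger_gap": opening from 0.0 (shut) to 1.0 (fully open); "grip_force": force on a finger pad.
Only numpy, scipy, OpenCV 4.12 (cv2) and the standard library are available. Lean on these libraries where they do the work, as an engineer would, in place of code of your own. Each camera call takes 0.05 s, during which the arm holds its last target. There are 200 camera calls.

## Task

I want to slip a shopping list in beside the tall recipe card. Pick up the steel bulldog clip by its two finger levers, squeeze it wide open and bring it down over the middle of the tall card's top edge, so that the edge stands between the gaping lips without the clip touching the card, and finish there: keep holding it squeezed open, do not let it close or let go. Do not press on the card or push the other things about.

Things in the scene. Friction and masses are not known exactly. Their poses are not given: they have to be found in the camera images.
- clip: Loose steel bulldog clip, about 90 g, standing on its closed lips with its two finger levers up; 64 mm long, 56 mm across the levers, 90 mm high. Origin: middle of the underside of the closed lips. x along the lips and hinge pin, y the way the jaws open and the levers are squeezed, z up. This body is the +y half; squeezed evenly, each half leans by half the joint value, about the pin.
- clip_lever (a joint): Opening of the clip in rad: 0 closed (lips touching), 0.62 stop. The lips gape about 34 mm times this value (0.3: 10 mm, 0.6: 20 mm). A spring closes it: squeezing the levers takes about 6 N to begin and 9 N at the stop. The lever bars measure 56 mm over their outsides when closed, about 40 mm at 0.3, about 22 mm at the stop.
- bar_a (a point): Centre of the rolled bar that ends the clip's +y lever: 26 mm long (along x), 8 mm thick, 24 mm from the clip's middle and 86 mm above the lips' underside when closed. Grip both bars from above, fingers closing along y. While squeezed the bars rise about 5 mm relative to the pin, so lift the clip before squeezing it fully.
- bar_b (a point): The same on the -y lever (the turning half).
- clip_pin (a point): Middle of the hinge pin (10 mm thick, along x), 34 mm above the lips' underside when closed. Between lips and pin the jaws are free, so an edge can enter about 29 mm deep.
- lip_a (a point): Middle of the lower inner edge of the clip's +y lip (moves with body clip). The lip is 60 mm long (x), 8 mm thick outward from here and 10 mm high.
- lip_b (a point): The same on the -y lip (moves with the turning half); coincides with lip_a when closed.
- tall_card: Stiff upright recipe card with faint rules, 90 mm wide and 4 mm thick, in a fixed light wooden foot (72 x 45 x 22 mm); its top edge is 135 mm above the worktop. Origin: centre of the underside of the foot. x runs along the card's width, y is square to its face, z up. It may stand on the left or on the right.
- tall_card_edge (a point): Middle of the tall card's top edge (135 mm above the worktop), axes as body tall_card.
- low_card: The other card, to be left alone: low and wide, 110 mm wide, 4 mm thick, top edge 75 mm above the worktop, in a fixed light wooden foot (88 x 45 x 22 mm). Origin and axes as for the tall card.
- spice_jar: Bystander: glass spice jar with screw cap, 45 mm across, 106 mm high. Origin under its middle.
- lemon: Bystander: lemon, 78 x 55 x 56 mm. Origin under its middle.
- mug: Bystander: white mug with handle, 82 mm across, 94 mm high. Origin under its middle.
- onion: Bystander: onion, 84 x 81 x 82 mm. Origin under its middle.
- tub: Bystander: small dairy tub, 72 mm across, 72 mm high. Origin under its middle.
- teaspoon: Bystander: metal teaspoon, 139 x 30 x 10 mm, lying near the front edge. Origin under its middle.
Things that resemble listed ones, but are neither listed nor needed, are in the scene too. Leave any green look-alike of the clip alone.

How it is judged:
By the outcome, as a careful person would: the job done as asked, in the order asked, and still so for the second after the job is handed in, while the arm keeps its last pose, push and grip.
It also fails if it takes over 40 s, if anything falls off the work surface, if the arm or the gripper's body presses on something with over 40 N, if the wrist force passes 120 N, or if a joint passes its speed limit or range.

## Working session

There is one attempt and no reset: what is moved stays moved. The work goes in short steps, Python scripts to look and compute and a tool call to move; the robot and the scene stay as the last step left them, time stands still between calls to the robot, and variables do not carry over. Pictures are saved under pics/ and viewed, at most 10 in all, crops included, and the job is handed in when it is done.

Besides the shell and the picture viewer there is one more tool, called after "Emit:" as name(argument=value, ...) on one line, values as JSON. carry_out: Moves the arm, as the interface text tells. Shifts and turns lie within -1 to 1; 1 stands for 25 mm of shift or 0.15 rad of turn. Its arguments: {"type":"object","properties":{"targets":{"type":"array","items":{"type":"object","properties":{"fingers":{"type":"number"},"tx":{"type":"number"},"ty":{"type":"number"},"tz":{"type":"number"},"spin":{"type":"number"}}}},"grip_force":{"type":"number"}},"required":["targets"]}

```bash
mkdir -p pics; python3 - <<'E'
from workcell import r
import cv2,numpy as np,pickle
d={}
for n in("scene","top","wrist"):
    c=r.read_camera(n); d[n]=c; cv2.imwrite(f"pics/{n}0.png",c["frame"][...,::-1]); print(n,{k:(np.round(v,3).tolist() if not isinstance(v,str) else v) for k,v in c.items() if k!="frame"})
pickle.dump(d,open("c0.pkl","wb")); print(r.state())
E
```

```text
scene {'fovy': 45.819, 'cx': 323.012, 'cy': 241.565, 'extrinsics': [[0.451, 0.66, -0.601, -0.181], [-0.892, 0.32, -0.319, -0.32], [-0.019, 0.68, 0.733, 0.958], [0.0, 0.0, 0.0, 1.0]]}
top {'fovy': 48.185, 'cx': 319.932, 'cy': 239.236, 'extrinsics': [[0.004, 0.996, -0.092, 0.406], [-1.0, 0.005, 0.013, 0.056], [0.013, 0.092, 0.996, 1.168], [0.0, 0.0, 0.0, 1.0]]}
wrist {'fovy': 61.316, 'cx': 320.966, 'cy': 239.709, 'extrinsics': [[0.447, -0.85, -0.279, 0.194], [0.895, 0.424, 0.142, 0.572], [-0.002, -0.313, 0.95, 0.373], [0.0, 0.0, 0.0, 1.0]]}
{'time_s': 0.15, 'joint_pos': array([ 5.69459787e+01,  2.05900237e+01,  8.65847190e+01,  5.77235868e-04,
        7.29092538e+01, -6.59497496e+00]), 'dq': array([-0.03346681, -0.07138715, -0.21330837, -0.01180856,  0.04002052,
       -0.06671986]), 'tau': array([ 8.68518837e-04, -5.28026605e+01, -2.78932357e+01, -1.60460881e-04,
        8.25380674e-03, -6.88297428e-05]), 'tool_pos': array([0.26705043, 0.53670304, 0.23063056]), 'orientation': array([-1.79916623e+02, -1.01948430e-02,  1.53540776e+02]), 'contact_force': array([-0.21053573,  0.43619082,  0.07491989]), 'ft_torque': array([ 0.04713774, -0.02996856,  0.00278244]), 'grip_force': 0.0, 'finger_gap': 0.9976919481925153}
```

View pics/scene0.png

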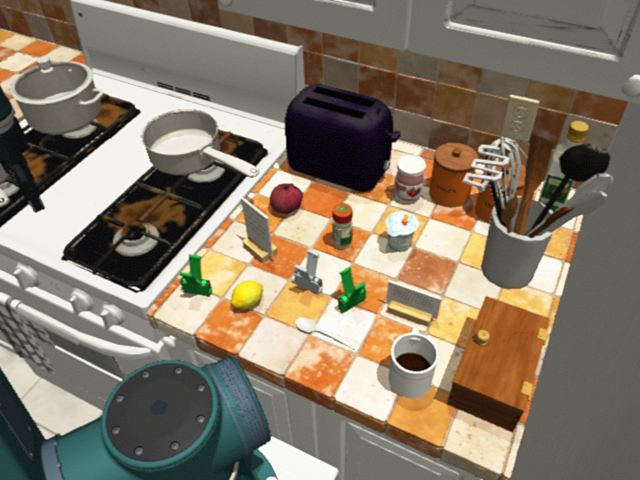

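View pics/top0.png

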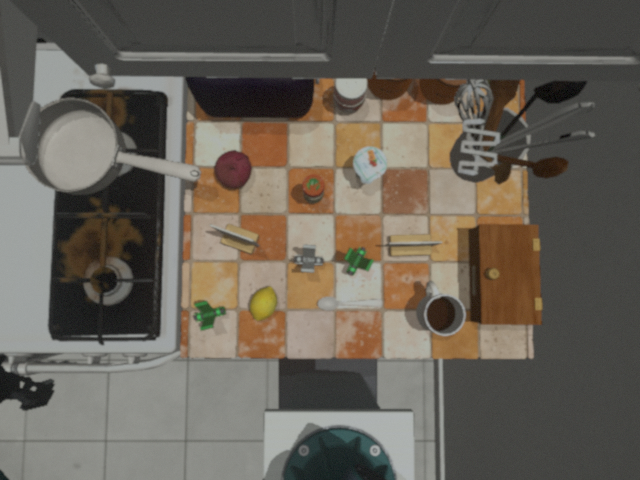

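The scene shows one steel-grey clip at scene (308,272) / top (307,258). The two green clips at top (208,315) and (356,261) are look-alikes. The tall card is the left one, at scene (256,228) / top (233,238). The low card is on the right at top (412,244). I'll confirm this in one enlarged crop.

```bash
python3 - <<'E'
import cv2,numpy as np,pickle
d=pickle.load(open("c0.pkl","rb"))
t=d["top"]["frame"][215:285,195:335,::-1];s=d["scene"]["frame"][190:305,220:350,::-1]
t=cv2.resize(t,(560,280),interpolation=cv2.INTER_CUBIC)
s=cv2.resize(s[:75*0+115],(364,322),interpolation=cv2.INTER_CUBIC)
im=np.zeros((602,560,3),np.uint8); im[:280]=t; im[280:,:364]=s
cv2.imwrite("pics/crop1.png",im)
E
python3 - <<'E'
import cv2
im=cv2.imread("pics/crop1.png")[:600]; cv2.imwrite("pics/crop1b.png",im)
E
```

```text
(no output)
```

View pics/crop1b.png

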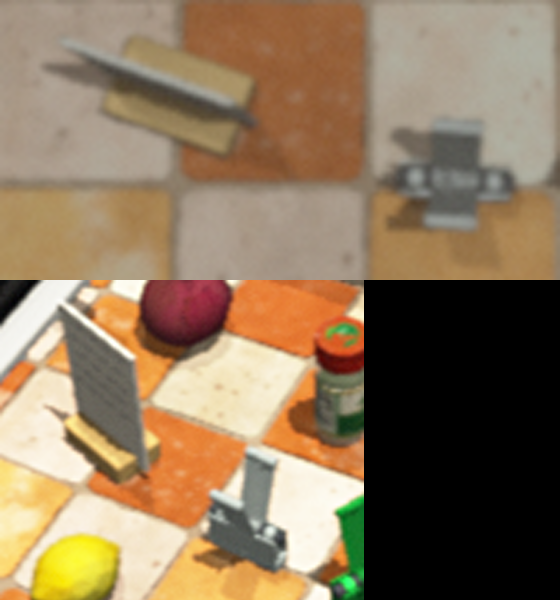

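The crop confirms that the grey steel clip has its levers up, with its bars at top px (309.5,246) and (307.5,270.5). The card with ruled lines is the tall one, with its top edge running from top px (211,225.5) to (257.5,245).

```bash
cat > h.py <<'E'
import numpy as np
def ray(c,p):
    f=240/np.tan(np.radians(c["fovy"])/2); E=np.array(c["extrinsics"])
    d=E[:3,:3]@np.array([(p[0]-c["cx"])/f,-(p[1]-c["cy"])/f,-1]); return E[:3,3],d
def onz(c,p,z):
    o,d=ray(c,p); return o+d*(z-o[2])/d[2]
def proj(c,P):
    f=240/np.tan(np.radians(c["fovy"])/2); E=np.array(c["extrinsics"])
    q=E[:3,:3].T@(np.array(P)-E[:3,3]); return np.array([c["cx"]+f*q[0]/-q[2], c["cy"]-f*q[1]/-q[2]])
E
python3 - <<'E'
import pickle,numpy as np
from h import *
d=pickle.load(open("c0.pkl","rb")); t=d["top"]; s=d["scene"]
a=onz(t,(309.5,246),.088);b=onz(t,(307.5,270.5),.088)
p=[onz(t,q,.034) for q in((294.5,260),(323,260.5))]
e=[onz(t,q,.135) for q in((211.25,225.5),(257.5,245))]
print("bars",a,b,(a+b)/2,np.linalg.norm(a-b),np.degrees(np.arctan2(*(a-b)[1::-1])))
print("pin",p)
print("card",e,(e[0]+e[1])/2,np.linalg.norm(e[0]-e[1]),np.degrees(np.arctan2(*(e[1]-e[0])[1::-1])))
# scene: card top corners crop (62,305),(138,358); bars (222,495)? (260,452)
f=lambda x,y:(220+x/2.8,190+(y-280)/2.8)
e=[onz(s,f(*q),.135) for q in((62,306),(137,358))]
print("card scene",e,(e[0]+e[1])/2)
a=onz(s,f(261,453),.09);b=onz(s,f(226,497),.09);print("bars scene",a,b,(a+b)/2)
# feet
E
```

```text
bars [0.49228348 0.06284253 0.088     ] [0.44288588 0.0665646  0.088     ] [0.46758468 0.06470357 0.088     ] 0.04953763291221883 -4.30904759517933
pin [array([0.46676364, 0.09470498, 0.034     ]), array([0.46600125, 0.03447833, 0.034     ])]
card [array([0.52725879, 0.25255898, 0.135     ]), array([0.48993365, 0.16277044, 0.135     ])] [0.50859622 0.20766471 0.135     ] 0.09723758340051855 -112.57267674740008
card scene [array([0.52765932, 0.24915265, 0.135     ]), array([0.50400323, 0.16894833, 0.135     ])] [0.51583128 0.20905049 0.135     ]
bars scene [0.49573207 0.06326911 0.09      ] [0.44735521 0.06630443 0.09      ] [0.47154364 0.06478677 0.09      ]
```

Emit:
carry_out(targets=[{"fingers": 0, "tx": 0.4, "ty": -0.94, "tz": 0, "spin": -0.39}, {"fingers": 0, "tx": 0.4, "ty": -0.94, "tz": 0, "spin": -0.39}, {"fingers": 0, "tx": 0.4, "ty": -0.94, "tz": 0, "spin": -0.39}, {"fingers": 0, "tx": 0.4, "ty": -0.94, "tz": 0, "spin": -0.39}, {"fingers": 0, "tx": 0.4, "ty": -0.94, "tz": 0, "spin": -0.39}, {"fingers": 0, "tx": 0.4, "ty": -0.94, "tz": 0, "spin": -0.39}, {"fingers": 0, "tx": 0.4, "ty": -0.94, "tz": 0, "spin": -0.39}, {"fingers": 0, "tx": 0.4, "ty": -0.94, "tz": 0, "spin": -0.39}, {"fingers": 0, "tx": 0.4, "ty": -0.94, "tz": 0, "spin": -0.39}, {"fingers": 0, "tx": 0.4, "ty": -0.94, "tz": 0, "spin": -0.39}, {"fingers": 0, "tx": 0.4, "ty": -0.94, "tz": 0, "spin": -0.39}, {"fingers": 0, "tx": 0.4, "ty": -0.94, "tz": 0, "spin": -0.39}, {"fingers": 0, "tx": 0.4, "ty": -0.94, "tz": 0, "spin": -0.39}, {"fingers": 0, "tx": 0.4, "ty": -0.94, "tz": 0, "spin": -0.39}, {"fingers": 0, "tx": 0.4, "ty": -0.94, "tz": 0, "spin": -0.39}, {"fingers": 0, "tx": 0.4, "ty": -0.94, "tz": 0, "spin": -0.39}, {"fingers": 0, "tx": 0.4, "ty": -0.94, "tz": 0, "spin": -0.39}, {"fingers": 0, "tx": 0.4, "ty": -0.94, "tz": 0, "spin": -0.39}, {"fingers": 0, "tx": 0.4, "ty": -0.94, "tz": 0, "spin": -0.39}, {"fingers": 0, "tx": 0.4, "ty": -0.94, "tz": 0, "spin": -0.39}], grip_force=20)

```text
time_s: 2.65
tool_pos: [0.4666, 0.0654, 0.2311]
orientation: [-180.0, 0.0, 86.3]
contact_force: [0.2, 0.2, 0.5]
finger_gap: 1.0
grip_force: 0.0
```

```bash
cat >> h.py <<'E'
def snap(names,tag):
    from workcell import r
    import cv2,pickle
    d={n:r.read_camera(n) for n in names}
    for n,c in d.items(): cv2.imwrite(f"pics/{n}{tag}.png",c["frame"][...,::-1])
    pickle.dump(d,open(f"c{tag}.pkl","wb")); s=r.state()
    print({k:np.round(s[k],4).tolist() for k in("time_s","joint_pos","tool_pos","orientation","contact_force","finger_gap","grip_force")})
E
python3 -c "
from h import *
snap(['wrist'],'1')"
```

```text
{'time_s': 2.7, 'joint_pos': [-0.6016, 9.9621, 101.7099, -0.1551, 68.278, 3.3419], 'tool_pos': [0.4682, 0.0631, 0.2313], 'orientation': [179.9418, 0.141, 86.1138], 'contact_force': [2.0058, -2.3761, -0.3916], 'finger_gap': 0.9965, 'grip_force': 0.0}
```

View pics/wrist1.png

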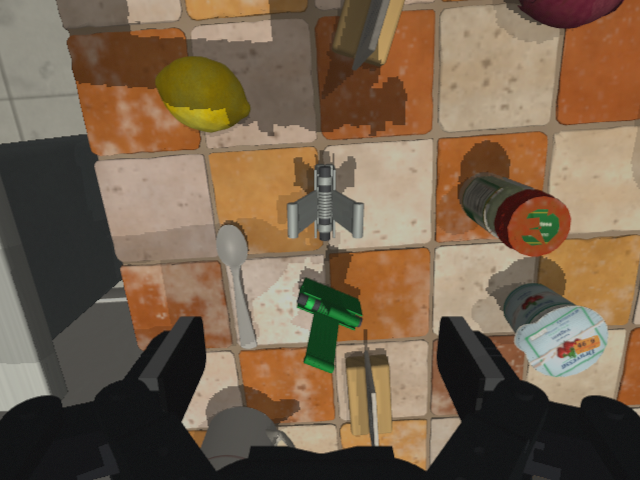

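The wrist view shows the steel clip with its bars centred at (293,221) and (358,220), and the pin from (325,160) to (325,232). The tall card is only partly visible at top, around (370,30).

```bash
python3 - <<'E'
import pickle,numpy as np
from h import *
w=pickle.load(open("c1.pkl","rb"))["wrist"]
a=onz(w,(358.5,220),.088);b=onz(w,(293,221),.088)
print(a,b,(a+b)/2,np.linalg.norm(a-b),np.degrees(np.arctan2(*(a-b)[1::-1])))
print([onz(w,q,.034) for q in((324.5,152),(325.5,240))])
E
```

```text
[0.49239144 0.06404167 0.088     ] [0.44447949 0.06645929 0.088     ] [0.46843546 0.06525048 0.088     ] 0.047972913231066484 -2.888674305777868
[array([0.47071004, 0.10875325, 0.034     ]), array([0.46671975, 0.03234445, 0.034     ])]
```

Emit:
carry_out(targets=[{"fingers": 0, "tz": -0.5, "ty": -0.04}, {"fingers": 0, "tz": -0.5}, {"fingers": 0, "tz": -0.5}, {"fingers": 0, "tz": -0.5}, {"fingers": 0, "tz": -0.5}, {"fingers": 0, "tz": -0.5}, {"fingers": 0, "tz": -0.5}, {"fingers": 0, "tz": -0.5}, {"fingers": 0, "tz": -0.5}, {"fingers": 0, "tz": -0.5}, {"fingers": 0, "tz": -0.5}, {"fingers": 0, "tz": -0.5}, {"fingers": 0, "tz": -0.17}, {"fingers": 0, "tz": -0.17}, {"fingers": 0, "tz": -0.17}, {"fingers": 0, "tz": -0.17}, {"fingers": 0.3}, {"fingers": 0.3}])

```text
schema error: expected keys fingers, tx, ty, tz, spin
```

Emit:
carry_out(targets=[{"fingers": 0.36}, {"fingers": 0.4}, {"fingers": 0.43}, {"fingers": 0.43}])

```text
schema error: expected keys fingers, tx, ty, tz, spin
```

```bash
python3 -c "
from h import *
snap(['wrist'],'2')"
```

```text
{'time_s': 2.75, 'joint_pos': [-0.4825, 9.9388, 101.7476, -0.07, 68.3003, 3.3131], 'tool_pos': [0.4676, 0.0645, 0.2312], 'orientation': [179.9829, 0.0642, 86.2302], 'contact_force': [-0.354, -0.0428, 0.4706], 'finger_gap': 0.9978, 'grip_force': 0.0}
```

View pics/wrist2.png

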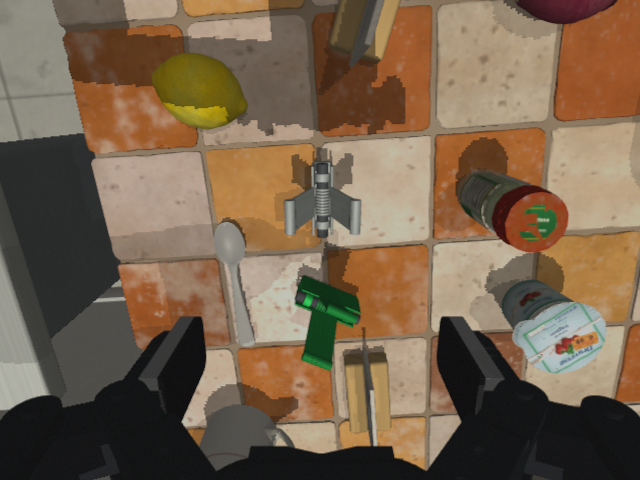

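Both moves were refused because every row needs all five keys, so nothing moved. The view is otherwise the same, with the bars now at about (290,217) and (355,217). I'll re-measure after settling.

```bash
python3 - <<'E'
import pickle,numpy as np
from h import *
from workcell import r
w=pickle.load(open("c2.pkl","rb"))["wrist"]
a=onz(w,(355.5,216.5),.088);b=onz(w,(290.5,217.5),.088)
print(a,b,(a+b)/2,np.linalg.norm(a-b),np.degrees(np.arctan2(*(a-b)[1::-1])))
P=[]
for i in range(4): r.read_camera("wrist"); s=r.state();P.append(np.r_[s["tool_pos"],s["orientation"][2]])
print(np.round(P,4))
E
```

```text
[0.49217351 0.06407461 0.088     ] [0.44474279 0.06661524 0.088     ] [0.46845815 0.06534492 0.088     ] 0.04749872122633722 -3.0661181796496515
[[4.66900e-01 6.58000e-02 2.31200e-01 8.63266e+01]
 [4.66500e-01 6.65000e-02 2.31100e-01 8.64029e+01]
 [4.66400e-01 6.70000e-02 2.31100e-01 8.64662e+01]
 [4.66400e-01 6.74000e-02 2.31100e-01 8.65102e+01]]
```

Emit:
carry_out(targets=[{"fingers": 0, "tx": 0.08, "ty": -0.08, "tz": -0.5, "spin": 0}, {"fingers": 0, "tx": 0, "ty": 0, "tz": -0.5, "spin": 0}, {"fingers": 0, "tx": 0, "ty": 0, "tz": -0.5, "spin": 0}, {"fingers": 0, "tx": 0, "ty": 0, "tz": -0.5, "spin": 0}, {"fingers": 0, "tx": 0, "ty": 0, "tz": -0.5, "spin": 0}, {"fingers": 0, "tx": 0, "ty": 0, "tz": -0.5, "spin": 0}, {"fingers": 0, "tx": 0, "ty": 0, "tz": -0.5, "spin": 0}, {"fingers": 0, "tx": 0, "ty": 0, "tz": -0.5, "spin": 0}, {"fingers": 0, "tx": 0, "ty": 0, "tz": -0.5, "spin": 0}, {"fingers": 0, "tx": 0, "ty": 0, "tz": -0.5, "spin": 0}, {"fingers": 0, "tx": 0, "ty": 0, "tz": -0.5, "spin": 0}, {"fingers": 0, "tx": 0, "ty": 0, "tz": -0.4, "spin": 0}, {"fingers": 0, "tx": 0, "ty": 0, "tz": -0.3, "spin": 0}, {"fingers": 0, "tx": 0, "ty": 0, "tz": -0.2, "spin": 0}, {"fingers": 0, "tx": 0, "ty": 0, "tz": -0.2, "spin": 0}, {"fingers": 0, "tx": 0, "ty": 0, "tz": -0.1, "spin": 0}, {"fingers": 0, "tx": 0, "ty": 0, "tz": 0, "spin": 0}, {"fingers": 0, "tx": 0, "ty": 0, "tz": 0, "spin": 0}], grip_force=20)

```text
time_s: 5.2
tool_pos: [0.4695, 0.0651, 0.064]
orientation: [180.0, -0.0, 86.5]
contact_force: [-0.3, -0.2, -0.3]
finger_gap: 1.003
grip_force: 0.0
```

Emit:
carry_out(targets=[{"fingers": 0.3, "tx": 0, "ty": 0, "tz": 0, "spin": 0}, {"fingers": 0.34, "tx": 0, "ty": 0, "tz": 0, "spin": 0}, {"fingers": 0.38, "tx": 0, "ty": 0, "tz": 0, "spin": 0}, {"fingers": 0.42, "tx": 0, "ty": 0, "tz": 0, "spin": 0}, {"fingers": 0.42, "tx": 0, "ty": 0, "tz": 0, "spin": 0}, {"fingers": 0.42, "tx": 0, "ty": 0, "tz": 0, "spin": 0}])

```text
time_s: 5.95
tool_pos: [0.4714, 0.0651, 0.0659]
orientation: [179.8, -0.0, 86.5]
contact_force: [-2.9, -0.7, 21.6]
finger_gap: 0.581
grip_force: 16.4
```

```bash
python3 -c "
from h import *
snap(['wrist','scene'],'3')"
```

```text
{'time_s': 6.05, 'joint_pos': [-0.4631, 23.6448, 111.8094, -0.0058, 44.2988, 3.0334], 'tool_pos': [0.4714, 0.0651, 0.0659], 'orientation': [179.7531, -0.009, 86.5077], 'contact_force': [-1.498, -0.0257, 21.3045], 'finger_gap': 0.5813, 'grip_force': 16.384}
```

View pics/wrist3.png

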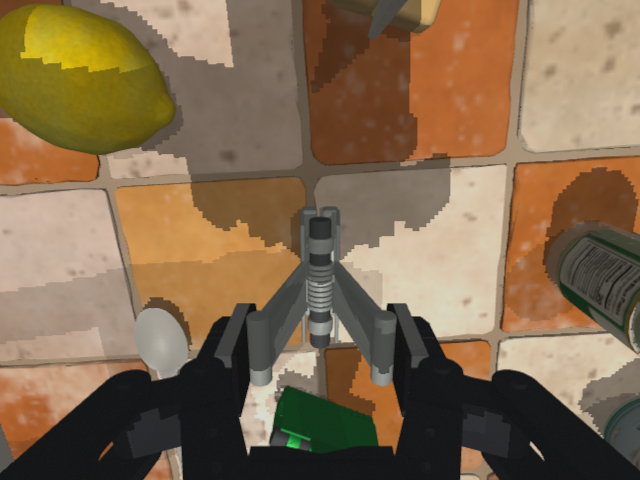

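The clip is gripped by both bars, at about (262,345) and (383,345), and it's partly open. It is being pressed lightly into the worktop, so I'll lift.

Emit:
carry_out(targets=[{"fingers": 0.42, "tx": 0, "ty": 0, "tz": 0.1, "spin": 0}, {"fingers": 0.42, "tx": 0, "ty": 0, "tz": 0.1, "spin": 0}, {"fingers": 0.42, "tx": 0, "ty": 0, "tz": 0.2, "spin": 0}, {"fingers": 0.42, "tx": 0, "ty": 0, "tz": 0.4, "spin": 0}, {"fingers": 0.42, "tx": 0, "ty": 0, "tz": 0.4, "spin": 0}, {"fingers": 0.42, "tx": 0, "ty": 0, "tz": 0.4, "spin": 0}, {"fingers": 0.42, "tx": 0, "ty": 0, "tz": 0.4, "spin": 0}, {"fingers": 0.42, "tx": 0, "ty": 0, "tz": 0, "spin": 0}, {"fingers": 0.42, "tx": 0, "ty": 0, "tz": 0, "spin": 0}])

```text
time_s: 7.18
tool_pos: [0.4692, 0.0651, 0.1137]
orientation: [-180.0, 0.0, 86.5]
contact_force: [0.0, 0.2, -0.2]
finger_gap: 0.583
grip_force: 6.2
```

Emit:
carry_out(targets=[{"fingers": 0.48, "tx": 0, "ty": 0, "tz": 0.4, "spin": 0}, {"fingers": 0.54, "tx": 0, "ty": 0, "tz": 0.4, "spin": 0}, {"fingers": 0.6, "tx": 0, "ty": 0, "tz": 0.4, "spin": 0}, {"fingers": 0.65, "tx": 0, "ty": 0, "tz": 0.4, "spin": 0}, {"fingers": 0.7, "tx": 0, "ty": 0, "tz": 0.4, "spin": 0}, {"fingers": 0.73, "tx": 0, "ty": 0, "tz": 0.4, "spin": 0}, {"fingers": 0.75, "tx": 0, "ty": 0, "tz": 0.4, "spin": 0}, {"fingers": 0.75, "tx": 0, "ty": 0, "tz": 0.4, "spin": 0}, {"fingers": 0.75, "tx": 0, "ty": 0, "tz": 0.4, "spin": 0}, {"fingers": 0.75, "tx": 0, "ty": 0, "tz": 0, "spin": 0}, {"fingers": 0.75, "tx": 0, "ty": 0, "tz": 0, "spin": 0}])

```text
time_s: 8.55
tool_pos: [0.4691, 0.0651, 0.2036]
orientation: [-180.0, 0.0, 86.5]
contact_force: [-0.1, 0.4, -1.0]
finger_gap: 0.252
grip_force: 9.0
```

```bash
python3 -c "
from h import *
snap(['wrist','scene','top'],'4')
import cv2
a=cv2.imread('pics/wrist4.png');b=cv2.imread('pics/scene4.png')[150:350,180:400];b=cv2.resize(b,(528,480),interpolation=cv2.INTER_CUBIC)
a=a[:,150:]
im=np.hstack([a,b]);im=cv2.resize(im,None,fx=.78,fy=.78);print(im.shape);cv2.imwrite('pics/m4.png',im)"
```

```text
{'time_s': 8.7, 'joint_pos': [-0.4619, 11.9148, 103.665, 0.0004, 64.4846, 3.0324], 'tool_pos': [0.4689, 0.0651, 0.2033], 'orientation': [-179.9357, 0.0031, 86.5055], 'contact_force': [0.0381, 0.0526, -0.6856], 'finger_gap': 0.2522, 'grip_force': 9.0305}
(374, 794, 3)
```

View pics/m4.png

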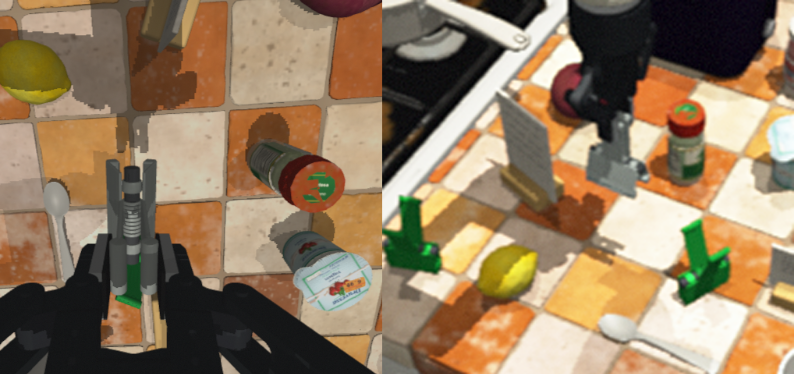

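The clip is held squeezed open and clear of the table. Scene montage: lip bottom at about (588,183)-(637,196). I'll raise it, firm the squeeze, turn to the card's angle and move next to it for a near look.

Emit:
carry_out(targets=[{"fingers": 0.78, "tx": 0, "ty": 0, "tz": 0.5, "spin": 0}, {"fingers": 0.78, "tx": 0, "ty": 0, "tz": 0.5, "spin": 0}, {"fingers": 0.78, "tx": 0, "ty": 0, "tz": 0.5, "spin": 0}, {"fingers": 0.78, "tx": 0, "ty": 0, "tz": 0.3, "spin": 0}, {"fingers": 0.78, "tx": 0.1, "ty": 0.4, "tz": 0, "spin": -0.2}, {"fingers": 0.78, "tx": 0.1, "ty": 0.4, "tz": 0, "spin": -0.2}, {"fingers": 0.78, "tx": 0.1, "ty": 0.4, "tz": 0, "spin": -0.2}, {"fingers": 0.78, "tx": 0.1, "ty": 0.4, "tz": 0, "spin": -0.2}, {"fingers": 0.78, "tx": 0.1, "ty": 0.4, "tz": 0, "spin": -0.2}, {"fingers": 0.78, "tx": 0.1, "ty": 0.4, "tz": 0, "spin": -0.2}, {"fingers": 0.78, "tx": 0.1, "ty": 0.4, "tz": 0, "spin": -0.2}, {"fingers": 0.78, "tx": 0.1, "ty": 0.4, "tz": 0, "spin": -0.2}, {"fingers": 0.78, "tx": 0.1, "ty": 0.2, "tz": 0, "spin": -0.2}, {"fingers": 0.78, "tx": 0, "ty": 0, "tz": 0, "spin": 0}, {"fingers": 0.78, "tx": 0, "ty": 0, "tz": 0, "spin": 0}, {"fingers": 0.78, "tx": 0, "ty": 0, "tz": 0, "spin": 0}, {"fingers": 0.78, "tx": 0, "ty": 0, "tz": 0, "spin": 0}])

```text
time_s: 10.82
tool_pos: [0.4918, 0.1499, 0.2488]
orientation: [-180.0, 0.0, 71.0]
contact_force: [-0.6, 0.3, -0.2]
finger_gap: 0.247
grip_force: 20.4
```

```bash
python3 -c "
from h import *
snap(['wrist','scene','top'],'5')
import cv2,pickle
a=cv2.imread('pics/wrist5.png')[:400,200:480];b=cv2.imread('pics/scene5.png')[150:300,220:350];b=cv2.resize(b,(520,600),interpolation=cv2.INTER_CUBIC)
im=np.zeros((600,800,3),np.uint8);im[:400,:280]=a;im[:,280:]=b;cv2.imwrite('pics/m5.png',im)
s=pickle.load(open('c4.pkl','rb'))['scene'];T=np.array([.469,.0651,.2035]);n=np.array([np.cos(np.radians(-3.5)),np.sin(np.radians(-3.5)),0])
for p in((290,247.8),(316.2,254.7)):
    o,d=ray(s,p);k=((T-.018*n-o)@n)/(d@n);print(o+k*d-T)
"
```

```text
{'time_s': 10.975, 'joint_pos': [9.2604, 12.5153, 95.6176, 0.0041, 71.8687, 28.23], 'tool_pos': [0.4918, 0.15, 0.2488], 'orientation': [-179.9967, -0.0026, 71.0291], 'contact_force': [0.9403, -0.1714, -0.5455], 'finger_gap': 0.2427, 'grip_force': 20.4179}
[-0.01646065  0.02571807 -0.07174102]
[-0.02015009 -0.03460379 -0.05871318]
```

View pics/m5.png

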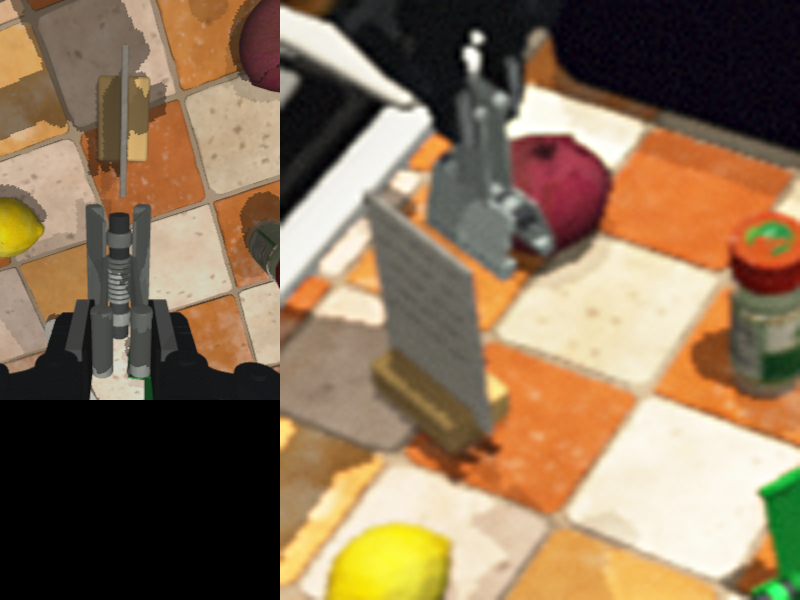

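The wrist panel shows the card's top edge at wrist px (324,46)-(324,195), parallel to the lips, which are centred at about (319,207). The clip is level and wide open. In the scene panel, the lip bottom is at crop (430,228)-(505,275).

```bash
python3 - <<'E'
import pickle,numpy as np,cv2
from h import *
d=pickle.load(open("c5.pkl","rb")); w=d["wrist"];s=d["scene"];t=d["top"]
T=np.array([.4918,.15,.2488]);th=np.radians(-18.97);n=np.array([np.cos(th),np.sin(th),0]);u=np.array([-n[1],n[0],0])
def loc(P): q=P-T; return np.round([q@u*1e3,q@n*1e3,q[2]*1e3],1)
e=[onz(w,q,.135) for q in((324,46),(324,195))]
print("card wrist",e,"mid",loc((e[0]+e[1])/2),loc(e[0]),loc(e[1]),"len",np.linalg.norm(e[0]-e[1]))
f=lambda x,y:(220+(x-280)/4,150+y/4)
e=[onz(s,f(*q),.135) for q in((368,198),(472,272))]
print("card scene",e,loc((e[0]+e[1])/2),loc(e[0]),loc(e[1]))
# lips, near-face plane at -18mm
for p in(f(430,228),f(505,275)):
    o,dd=ray(s,p);k=((T-.018*n-o)@n)/(dd@n);print("lipbottom",loc(o+k*dd))
# lateral offset of pin and lips in wrist view, at guessed heights
h=lambda z:T[2]+z
for p,z in(((319,213),-.035),((320,335),-.035),((287,205),-.062),((351,205),-.062),((301,300),.02),((341,300),.02)):
    print(p,loc(onz(w,p,h(z))))
# row profile of the wrist image across card edge and lips
g=cv2.cvtColor(w["frame"],cv2.COLOR_RGB2GRAY)
for y in(60,120,180,208,215,225): print(y,g[y,282:360:1].tolist())
E
```

```text
card wrist [array([0.52877734, 0.25579869, 0.135     ]), array([0.5004884 , 0.17324297, 0.135     ])] mid [  68.4    0.6 -113.8] [ 112.1    0.6 -113.8] [  24.8    0.7 -113.8] len 0.08726804467121017
card scene [array([0.52695803, 0.24906753, 0.135     ]), array([0.50280812, 0.17046382, 0.135     ])] [  64.     2.4 -113.8] [ 105.1    1.  -113.8] [  22.9    3.8 -113.8]
lipbottom [ 23.2 -18.  -67.9]
lipbottom [-34.4 -18.  -60.4]
(319, 213) [ 33.2  -2.2 -35. ]
(320, 335) [-29.8  -1.8 -35. ]
(287, 205) [ 30.6 -18.9 -62. ]
(351, 205) [ 30.5  14.3 -62. ]
(301, 300) [17.4 -8.  20. ]
(341, 300) [17.3  5.5 20. ]
60 [113, 112, 111, 111, 111, 111, 110, 108, 107, 108, 108, 106, 107, 109, 109, 110, 110, 111, 111, 112, 112, 113, 112, 113, 113, 112, 112, 112, 112, 112, 113, 111, 111, 110, 109, 108, 107, 108, 107, 99, 104, 119, 125, 126, 128, 123, 107, 104, 110, 110, 110, 108, 108, 109, 108, 109, 108, 107, 108, 109, 111, 112, 146, 175, 179, 179, 181, 183, 183, 183, 182, 182, 182, 181, 181, 181, 182, 182]
120 [113, 114, 113, 113, 113, 114, 115, 115, 115, 115, 114, 112, 111, 109, 95, 75, 78, 89, 97, 10
[... 963 characters left out ...]
 119, 115, 114, 117, 119]
215 [152, 151, 151, 124, 80, 72, 71, 71, 71, 70, 71, 71, 72, 74, 73, 74, 71, 75, 93, 100, 93, 97, 115, 123, 114, 98, 80, 54, 37, 36, 36, 36, 35, 37, 36, 36, 36, 37, 35, 35, 36, 37, 37, 37, 37, 38, 46, 94, 114, 113, 103, 85, 75, 78, 79, 79, 74, 69, 72, 76, 77, 77, 75, 75, 74, 75, 76, 76, 90, 115, 126, 125, 122, 116, 122, 123, 128, 134]
225 [154, 153, 152, 133, 93, 72, 72, 71, 70, 71, 71, 71, 71, 72, 71, 71, 71, 71, 72, 70, 86, 100, 99, 95, 110, 120, 100, 59, 38, 41, 43, 45, 46, 48, 49, 49, 48, 49, 49, 51, 51, 49, 49, 48, 47, 46, 42, 83, 123, 137, 114, 91, 98, 99, 86, 76, 76, 76, 75, 76, 75, 75, 75, 74, 75, 76, 77, 76, 132, 180, 193, 192, 191, 193, 195, 196, 196, 197]
```

Emit:
carry_out(targets=[{"fingers": 0.78, "tx": 0.12, "ty": 0.3, "tz": 0, "spin": 0}, {"fingers": 0.78, "tx": 0.12, "ty": 0.3, "tz": 0, "spin": 0}, {"fingers": 0.78, "tx": 0.12, "ty": 0.3, "tz": 0, "spin": 0}, {"fingers": 0.78, "tx": 0.12, "ty": 0.3, "tz": 0, "spin": 0}, {"fingers": 0.78, "tx": 0.12, "ty": 0.3, "tz": 0, "spin": 0}, {"fingers": 0.78, "tx": 0.12, "ty": 0.3, "tz": 0, "spin": 0}, {"fingers": 0.78, "tx": 0.12, "ty": 0.3, "tz": 0, "spin": 0}, {"fingers": 0.78, "tx": 0.1, "ty": 0.29, "tz": 0, "spin": 0}, {"fingers": 0.78, "tx": 0, "ty": 0, "tz": -0.4, "spin": 0}, {"fingers": 0.78, "tx": 0, "ty": 0, "tz": -0.4, "spin": 0}, {"fingers": 0.78, "tx": 0, "ty": 0, "tz": -0.2, "spin": 0}, {"fingers": 0.78, "tx": 0, "ty": 0, "tz": 0, "spin": 0}, {"fingers": 0.78, "tx": 0, "ty": 0, "tz": 0, "spin": 0}, {"fingers": 0.78, "tx": 0, "ty": 0, "tz": 0, "spin": 0}])

```text
time_s: 12.72
tool_pos: [0.5156, 0.2099, 0.2241]
orientation: [180.0, -0.0, 71.0]
contact_force: [-0.6, 0.2, -1.3]
finger_gap: 0.241
grip_force: 20.4
```

```bash
python3 -c "
from h import *
snap(['wrist','scene','top'],'6')
import cv2
a=cv2.imread('pics/wrist6.png')[100:400,240:400];a=cv2.resize(a,(320,600));b=cv2.imread('pics/scene6.png')[155:255,225:305];b=cv2.resize(b,(480,600),interpolation=cv2.INTER_CUBIC)
cv2.imwrite('pics/m6.png',np.hstack([a,b]))"
```

```text
{'time_s': 12.875, 'joint_pos': [15.0393, 17.3795, 92.5036, 0.005, 70.0919, 34.0055], 'tool_pos': [0.5155, 0.2099, 0.224], 'orientation': [179.9819, -0.0179, 71.0321], 'contact_force': [-0.0697, 0.127, -0.1632], 'finger_gap': 0.2398, 'grip_force': 20.4141}
```

View pics/m6.png

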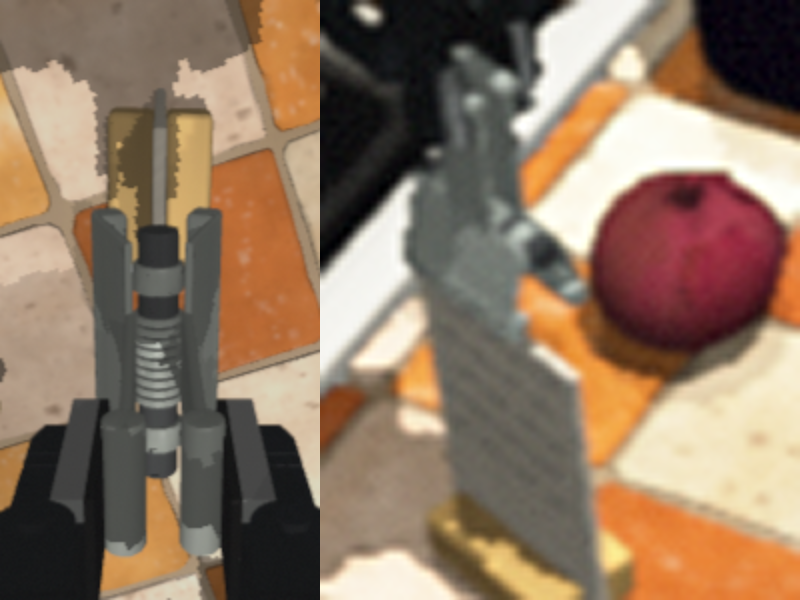

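The clip is laterally centred over the card: card at montage x=159, clip at x=158. I'll check lengthwise centring and lip height numerically.

```bash
python3 - <<'E'
import pickle,numpy as np
from h import *
d=pickle.load(open("c6.pkl","rb")); w=d["wrist"];s=d["scene"];t=d["top"]
T=np.array([.5155,.2099,.224]);th=np.radians(-18.97);n=np.array([np.cos(th),np.sin(th),0]);u=np.array([-n[1],n[0],0])
def loc(P): q=P-T; return np.round([q@u*1e3,q@n*1e3,q[2]*1e3],1)
f=lambda x,y:(225+(x-320)/6,155+y/6); g=lambda x,y:(240+x/2,100+y/2)
mon=lambda p:np.round([320+(p[0]-225)*6,(p[1]-155)*6])
P=lambda a,b,c:T+u*a/1e3+n*b/1e3+np.array([0,0,c/1e3])
print("near corner scene",loc(onz(s,f(580,378),.135)),"far corner wrist",loc(onz(w,g(159,92),.135)))
for z in(-62,-66,-70): print(z,"lip -n outer bottom",mon(proj(s,P(30,-17.7,z+2.4))),mon(proj(s,P(-30,-17.7,z+2.4))),"top outer",mon(proj(s,P(30,-14,z+12))),mon(proj(s,P(-30,-14,z+12))))
for z in(-30,-34,-38): print("pin ends wrist",z,[(np.round((proj(w,P(a,0,z))-[240,100])*2)).tolist() for a in(32,-32)])
print("bar ends",[[np.round((proj(w,P(a,-7,z))-[240,100])*2).tolist() for a in(13,-13)] for z in(10,15,20,25)])
E
```

```text
near corner scene [-41.9   1.3 -89. ] far corner wrist [ 58.1  -1.9 -89. ]
-62 lip -n outer bottom [395. 242.] [506. 327.] top outer [400. 216.] [512. 300.]
-66 lip -n outer bottom [397. 250.] [507. 335.] top outer [402. 224.] [513. 309.]
-70 lip -n outer bottom [398. 259.] [509. 344.] top outer [403. 233.] [514. 318.]
pin ends wrist -30 [[167.0, 237.0], [167.0, 489.0]]
pin ends wrist -34 [[167.0, 233.0], [167.0, 480.0]]
pin ends wrist -38 [[167.0, 228.0], [167.0, 471.0]]
bar ends [[[130.0, 397.0], [132.0, 519.0]], [[129.0, 410.0], [131.0, 535.0]], [[128.0, 423.0], [130.0, 552.0]], [[126.0, 438.0], [129.0, 571.0]]]
```

Emit:
carry_out(targets=[{"fingers": 0.78, "tx": 0.04, "ty": 0.11, "tz": 0, "spin": 0}, {"fingers": 0.78, "tx": 0, "ty": 0, "tz": -0.15, "spin": 0}, {"fingers": 0.78, "tx": 0, "ty": 0, "tz": -0.15, "spin": 0}, {"fingers": 0.78, "tx": 0, "ty": 0, "tz": -0.15, "spin": 0}, {"fingers": 0.78, "tx": 0, "ty": 0, "tz": -0.15, "spin": 0}, {"fingers": 0.78, "tx": 0, "ty": 0, "tz": -0.1, "spin": 0}, {"fingers": 0.78, "tx": 0, "ty": 0, "tz": -0.1, "spin": 0}, {"fingers": 0.78, "tx": 0, "ty": 0, "tz": 0, "spin": 0}, {"fingers": 0.78, "tx": 0, "ty": 0, "tz": 0, "spin": 0}])

```text
time_s: 14.0
tool_pos: [0.5164, 0.2126, 0.2039]
orientation: [180.0, -0.0, 71.0]
contact_force: [1.1, -0.2, -0.6]
finger_gap: 0.243
grip_force: 20.4
```

Emit:
carry_out(targets=[{"fingers": 0.78, "tx": 0, "ty": 0, "tz": -0.1, "spin": 0}, {"fingers": 0.78, "tx": 0, "ty": 0, "tz": -0.1, "spin": 0}, {"fingers": 0.78, "tx": 0, "ty": 0, "tz": -0.1, "spin": 0}, {"fingers": 0.78, "tx": 0, "ty": 0, "tz": -0.1, "spin": 0}, {"fingers": 0.78, "tx": 0, "ty": 0, "tz": -0.1, "spin": 0}, {"fingers": 0.78, "tx": 0, "ty": 0, "tz": -0.1, "spin": 0}, {"fingers": 0.78, "tx": 0, "ty": 0, "tz": 0, "spin": 0}, {"fingers": 0.78, "tx": 0, "ty": 0, "tz": 0, "spin": 0}, {"fingers": 0.78, "tx": 0, "ty": 0, "tz": 0, "spin": 0}])

```text
time_s: 15.12
tool_pos: [0.5164, 0.2126, 0.1889]
orientation: [180.0, -0.0, 71.0]
contact_force: [-0.1, -0.2, -0.1]
finger_gap: 0.239
grip_force: 20.4
```

```bash
python3 -c "
from h import *
snap(['wrist','scene','top'],'7')
import cv2
a=cv2.imread('pics/wrist7.png')[100:400,240:400];a=cv2.resize(a,(320,600));b=cv2.imread('pics/scene7.png')[155:255,225:305];b=cv2.resize(b,(480,600),interpolation=cv2.INTER_CUBIC)
cv2.imwrite('pics/m7.png',np.hstack([a,b]))"
```

```text
{'time_s': 15.275, 'joint_pos': [15.2908, 19.6061, 94.6801, 0.0055, 65.708, 34.2521], 'tool_pos': [0.5164, 0.2126, 0.1889], 'orientation': [179.9981, -0.0074, 71.0364], 'contact_force': [1.3098, 0.8001, -0.2251], 'finger_gap': 0.2458, 'grip_force': 20.4143}
```

View pics/m7.png

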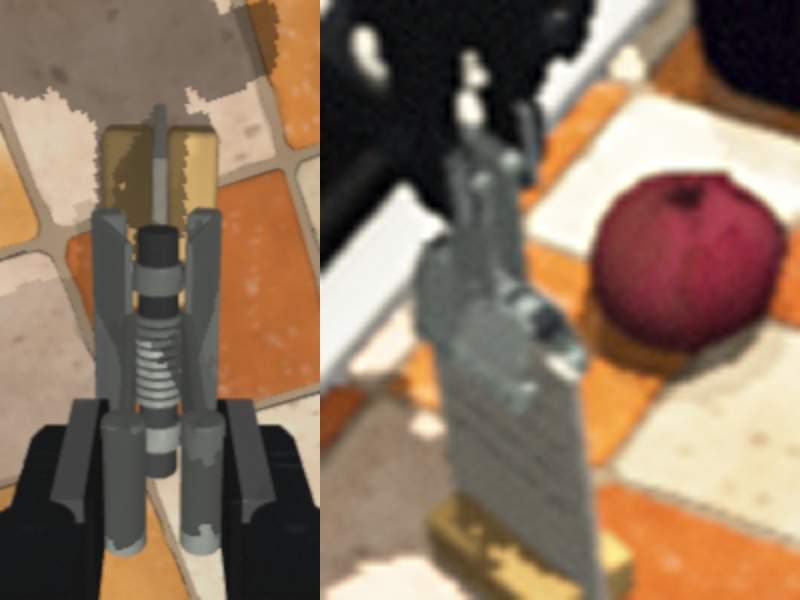

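The near lip now hangs in front of the card face, with its bottom at montage (420,338)-(533,403). In the wrist view the card (x=160) runs midway between the jaws (centre x=158). One numeric check of depth.

```bash
python3 - <<'E'
import pickle,numpy as np
from h import *
d=pickle.load(open("c7.pkl","rb")); s=d["scene"];w=d["wrist"]
T=np.array([.5164,.2126,.1889]);th=np.radians(-18.97);n=np.array([np.cos(th),np.sin(th),0]);u=np.array([-n[1],n[0],0])
def loc(P): q=P-T; return np.round([q@u*1e3,q@n*1e3,q[2]*1e3+T[2]*1e3],1)
f=lambda x,y:(225+(x-320)/6,155+y/6)
for b in(-18,-15):
  for p in((420,338),(533,403)):
    o,dd=ray(s,f(*p));k=((T+b/1e3*n-o)@n)/(dd@n);print("lip bottom abs z",loc(o+k*dd))
print("card near",loc(onz(s,f(582,376),.135)))
for y in(157,108): print("card far wrist",loc(onz(w,(320,100+y/2),.135)))
print("pin z.156",[loc(onz(w,(319,100+y/2),.155)) for y in(227,476)])
E
```

```text
lip bottom abs z [ 21.4 -18.  122.3]
lip bottom abs z [-42.8 -18.  135.2]
lip bottom abs z [ 26.2 -15.  117. ]
lip bottom abs z [-38.4 -15.  130. ]
card near [-44.5   2.4 135. ]
card far wrist [ 45.8  -1.7 135. ]
card far wrist [ 57.6  -1.7 135. ]
pin z.156 [array([ 33.4,  -2.1, 155. ]), array([-30.7,  -2.3, 155. ])]
```

```bash
python3 -c "
from workcell import r
print(r.close_job())"
```

```text
the job is handed in; nothing more can be done
None
```

I handed the job in with the steel clip held squeezed open over the middle of the tall card's top edge. The edge sits about 12 mm (give or take 4 mm) between the lips, and the wrist force showed no sign of touching the card. I didn't get a verdict back.

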